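Start the bench centrifuge

TASK

Start the small bench centrifuge: push its raised lid gently down until it is fully shut, then tap the up-arrow key (the triangle that points away from the robot) and after it the large round start key. Only light touches with the fingertips: press no other key and press none while the lid is open, grasp or lift nothing, and leave the vials and the beaker where they stand.

Things in the scene. Friction and masses are not known exactly. Their poses are not given: they have to be found in the camera images.
- centrifuge: white bench centrifuge, 250 mm deep (x), 200 wide (y), 137 high when shut, fixed; origin at the centre of its underside, x to its back, y left. The black panel in its front 85 mm rises backward at 0.264 rad, from z 82 to 105 mm. Low on it four white keys in a row, left to right at y = 60, 20, -20, -62 mm: square lid-release, down-arrow, up-arrow, large round start key.
- lid (a joint): hinge of the grey lid, rad: 0 fully shut, grows as the lid opens upward (stop at 1.3; at the start 0.65 to 1.0). It is stiff and stays where it is left; 1 to 3 N at the front edge push it down; at 0 it meets a rubber seal that yields about 4 mm at 10 N.
- lid_edge (a point): point on the lid's flat outer (upper) face, mid-width, 18 mm behind its front edge, 140 mm in front of the hinge line and 30 mm above it when shut. Moves with the lid. The lid is 158 mm deep and 192 mm wide, its outer face flat.
- lid_hinge_line (a point): fixed point on the lid's hinge line, mid-width: 116 mm behind the centrifuge's origin and 107 mm above the table. The hinge line runs along the centrifuge's y.
- up_key_top (a point): centre of the top face of the up-arrow key (triangular prism, points to the back, corners 12.5 mm from its centre), third from the left; the face stands 8 mm proud of the panel and is parallel to it, z out of the panel. Moves with the key.
- up_key (a joint): travel of the up-arrow key, m: 0 released, 0.005 at its stop, pressed into the panel along its normal. Spring: about 1.3 N to start it, 4 N at 2.2 mm, 7 N fully down; it comes back by itself.
- start_key_top (a point): centre of the top face of the round start key, 27 mm diameter, rightmost; 8 mm proud of the panel and parallel to it. Moves with the key.
- start_key (a joint): travel of the start key, m: 0 released, 0.005 at its stop; spring like the up-arrow key.
- down_key (a joint): travel of the down-arrow key (triangle that points to the front, same size as the up-arrow), second from the left; not to be pressed.
- release_key (a joint): travel of the square lid-release key (17 mm), leftmost; not to be pressed.
- vial_1: small loose glass vial with a screw cap, 25 mm diameter, 47 mm high, standing left of the centrifuge; origin at its underside. Leave alone.
- vial_2: small loose glass vial with a screw cap, 25 mm diameter, 47 mm high, standing left of the centrifuge; origin at its underside. Leave alone.
- beaker_50: loose small beaker, 43x48 mm, 56 mm high, standing left of the centrifuge further back; origin at its underside. Leave alone.

How it is judged:
By the outcome, as a careful person would: the job done as asked, in the order asked, and still so for the second after the job is handed in, with the robot touching nothing.
It also fails if it takes over 48 s, if anything falls off the work surface, if the arm or the gripper's body presses on something with over 40 N, if the wrist force passes 120 N, or if a joint passes its speed limit or range.

ROBOT

A 7-joint arm with a two-finger parallel gripper is mounted at the origin on a cart in front of the work surface, level with it; the furniture and walls round the work are solid. World frame = base frame: x ahead of the robot, y to its left, z up, the work surface at z = 0. Lengths are in m, angles in rad, forces in N, time in s.
With the tool pointing down it reaches from about 0.425 to 0.875 m from the base axis. Payload 9.9 kg.
Tool frame: the origin (TCP) lies between the finger pads; the fingertips stand bot.tips_ahead ahead of it and the grasp point (between the pads) lies 6 mm ahead of it (bot.tips_ahead is the distance from the TCP to the fingertips, in m); z points along the fingers, y is the line along which they close (so a half turn about z gives the same grasp; the last joint's range is limited). The gripper opens to 85 mm and grips with 20 to 120 N. Pads are 22 mm wide; open, the fingers measure 114 mm over their backs; the gripper's body (76 mm by 85 mm) begins 54 mm behind the grasp point. The pads swing forward as they close: fully open they stand 13 mm farther back than shut.
Start: joints at [1.25, 0.576, 0.025, 1.437, -0.015, 1.129, -0.057], TCP at [0.158, -0.656, 0.256] pointing down, gripper open.
Joint ranges: [-2.76, 2.76], [-0.34, 2.15], [-1.52, 1.57], [0.19, 2.46], [-1.09, 4.23], [0.17, 1.99], [-2.82, 2.82]. Speed limits (rad/s): [2.22, 2.22, 3.01, 3.01, 3.14, 3.14, 3.14].

INTERFACE

Orientations are given as a unit quaternion [w, x, y, z].
In Python, from plant import bot gives the robot as it stands.
- The arm moves only by the shell command python3 -m pendant 'ROWS'. ROWS is text: rows parted by semicolons, each of 5 numbers parted by spaces: the closure, from 0 (fully open) to 1 (shut), then the shift along the tool's x, y, z in m, then the turn about the tool's z in degrees. In form: grip x y z twist; .... A call has 1 to 20 rows; each row shifts and turns the commanded pose from where the row before left it, along the tool's axes as they then stand; what a row does not reach is not made up. A row lasts 1/8 s, in which the tool goes at most 62.5 mm and 10.7 degrees, less where a joint would pass 70% of its speed; a pose out of reach is approached as far as the arm can. A call is refused whole if a number of a shift passes 0.0625 or a number of a turn 10.7, either way. A call with a gripper value outside its range is refused whole. The fingers move at their own pace and stop on an object; the grip force is fixed at half the most. Time passes only in rows, so rows that do not move let the fingers close. It gives the time, the measured TCP pose, the force, the opening and the grip force at its end, in the units of the state.
- bot.get_state(): the state, without advancing time (a new reading comes with each control period).
- bot.camera(name): name is "scene" or "side" or "wrist"; returns (picture, depth): 420x560x3 uint8, blue, green, red; 420x560 float32, m along the optical axis (not along the pixel's ray), 0 where there is no reading.
- bot.calibration(name): a dict with "intrinsics" (3x3 intrinsics, pixels), "k1" (the pictures are not rectified: a ray, as slopes to the right and down, at radius r is drawn at 1 + k1 r^2 times it, then the intrinsics apply), "extrinsics" (4x4, takes a point from camera to world coordinates). Camera axes: x right, y down, z forward; pixel columns grow to the right and rows downward; lengths in m; the calibration is good to about 2 mm. A picture is of the moment at which its call begins: read the wrist's pose just before it. calibration takes no time and is no camera call; for the wrist camera it gives the pose at the moment of the call.
- bot.finish_job(): hands the job in; it is judged then, once.
The state is a dict: "clock": time; "joint_positions": joint angles; "qd": joint speeds; "tau": joint torques, N m; "ee_pos": TCP position; "tool_rot": TCP orientation; "ft_force": force on the tool from outside, world axes, zero at the start; "moment": the same for the moment, N m; "grip_width": opening from 0.0 (shut) to 1.0 (fully open); "grasp_force": force on a finger pad.
Only numpy, scipy, OpenCV 4.12 (cv2) and the standard library are available. Lean on these libraries where they do the work, as an engineer would, in place of code of your own. Each camera call takes 0.05 s, during which the arm holds its last target. There are 200 camera calls.

## Working session

There is one attempt and no reset: what is moved stays moved. The work goes in short steps, Python scripts to look and compute and a shell command to move; the robot and the scene stay as the last step left them, time stands still between calls to the robot, and variables do not carry over. Pictures are saved under pics/ and viewed, at most 10 in all, crops included, and the job is handed in when it is done.

```bash
mkdir -p pics; ls; python3 - <<'E'
from plant import bot
import cv2,numpy as np
s=bot.get_state();print(s, bot.tips_ahead)
ims=[]
for n in("scene","side"):
    c=bot.calibration(n);print(n,c)
    im,d=bot.camera(n);np.savez(f"{n}0.npz",im=im,d=d)
    cv2.imwrite(f"pics/{n}0.png",im)
E
```

```text
pics
{'clock': 0.0, 'joint_positions': array([ 1.25021886,  0.57653588,  0.02483911,  1.43789868, -0.01500769,
        1.12899106, -0.05649267]), 'qd': array([-0.00032732,  0.00026737,  0.00154359,  0.00120325, -0.00081865,
       -0.00067259, -0.00112692]), 'tau': array([ 9.44839854e-06, -7.65774250e+01,  2.25030430e+00, -2.85973227e+01,
        1.53186894e-02,  1.27677637e-02,  1.54397039e-06]), 'ee_pos': array([ 0.15825374, -0.65577018,  0.25544326]), 'tool_rot': array([-8.13087947e-04,  9.92997392e-01,  1.18133400e-01, -1.35255563e-04]), 'ft_force': array([-0.54549918,  0.67799618,  0.33280609]), 'moment': array([-0.01656705,  0.03425204,  0.00403265]), 'grasp_force': 0.0, 'grip_width': 1.0019070595284434} 0.025
scene {'intrinsics': array([[481.59442269,   0.        , 279.734777  ],
       [  0.        , 481.59442269, 208.44475506],
       [  0.        ,   0.        ,   1.        ]]), 'k1': 0.016250790450468067, 'extrinsics': array([[-0.68788919, -0.36179185,  0.62921787, -0.02720712],
       [-0.72580914,  0.34657594, -0.59421058,  0.77723913],
       [-0.00309123, -0.86544311, -0.50099767,  0.57841782],
       [ 0.        ,  0.        ,  0.        ,  1.        ]])}
side {'intrinsics': array([[512.16130238,   0.        , 282.60818454],
       [  0.        , 512.16130238, 210.36705538],
       [  0.        ,   0.        ,   1.        ]]), 'k1': 0.06640537967792937, 'extrinsics': array([[ 0.96499882, -0.08392165,  0.24846415,  0.34603149],
       [-0.26130585, -0.38818326,  0.88376072, -0.72444255],
       [ 0.02228297, -0.91775319, -0.39652561,  0.50756552],
       [ 0.        ,  0.        ,  0.        ,  1.        ]])}
```

View pics/scene0.png

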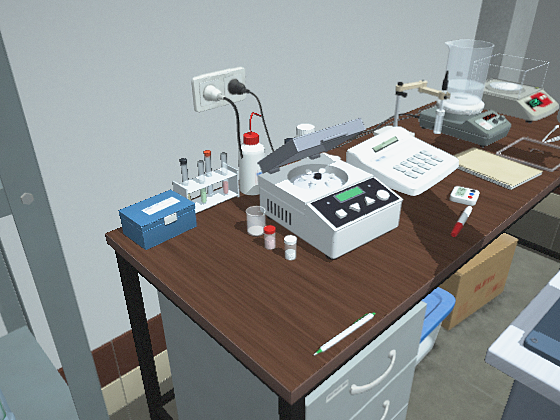

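View pics/side0.png

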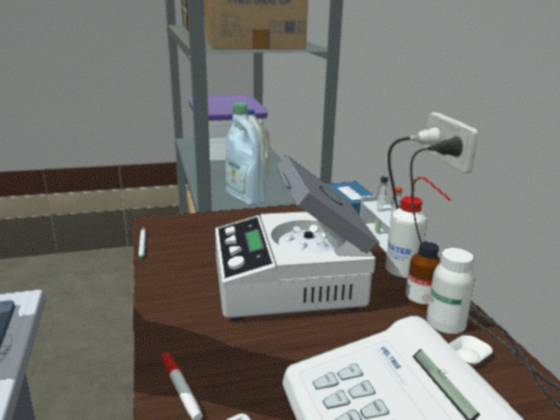

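The scene view shows the centrifuge near (330,205), with its keys from (341,214) to (383,196). In the side view the keys run from (229,231) to (236,263), and the lid edge from (283,160) to (375,245). I'll zoom in and locate the keys next.

```bash
cat > h.py <<'E'
import numpy as np,cv2
from plant import bot
def ray(n,uv,c=None):
    c=c or bot.calibration(n);K=c["intrinsics"];E=c["extrinsics"]
    p=np.array([(uv[0]-K[0,2])/K[0,0],(uv[1]-K[1,2])/K[1,1]]);q=p.copy()
    for _ in range(20): q=p/(1+c["k1"]*(q@q))
    d=E[:3,:3]@np.r_[q,1];return E[:3,3],d
def tri(uv1,uv2,a="scene",b="side",ca=None,cb=None):
    o1,d1=ray(a,uv1,ca);o2,d2=ray(b,uv2,cb)
    t=np.linalg.lstsq(np.c_[d1,-d2],o2-o1,rcond=None)[0]
    p,q=o1+t[0]*d1,o2+t[1]*d2
    return (p+q)/2,np.linalg.norm(p-q)
def blobs(im,x0,y0,x1,y1,th,amin=10,amax=2000):
    g=im[y0:y1,x0:x1].min(2);n,l,s,c=cv2.connectedComponentsWithStats((g>th).astype('uint8'))
    return [(c[i]+[x0,y0],s[i,4]) for i in range(1,n) if amin<s[i,4]<amax]
E
python3 - <<'E'
from h import *
S=np.load("scene0.npz")["im"];D=np.load("side0.npz")["im"]
for b in blobs(S,325,185,395,222,150): print("scene",b[0].round(1),b[1])
for b in blobs(D,218,224,250,275,150): print("side",b[0].round(1),b[1])
a=cv2.resize(S[110:260,240:410],None,fx=4.5,fy=4,interpolation=2);a=cv2.resize(S[110:260,240:410],None,fx=4,fy=4)
b=cv2.resize(D[140:320,205:390],None,fx=3.3,fy=3.3)
cv2.imwrite("pics/a.png",a);cv2.imwrite("pics/b.png",b)
E
```

```text
scene [334.5 188.6] 183
scene [390.1 187.6] 53
scene [382.8 194.2] 94
scene [369.1 200.2] 48
scene [379.4 214.5] 475
scene [355.2 206.4] 50
scene [341.2 212.9] 61
side [229.5 229.4] 48
side [219.8 258.2] 139
side [230.8 238.6] 42
side [233.5 248.5] 48
side [235.4 261. ] 126
side [244.7 273. ] 31
```

View pics/a.png

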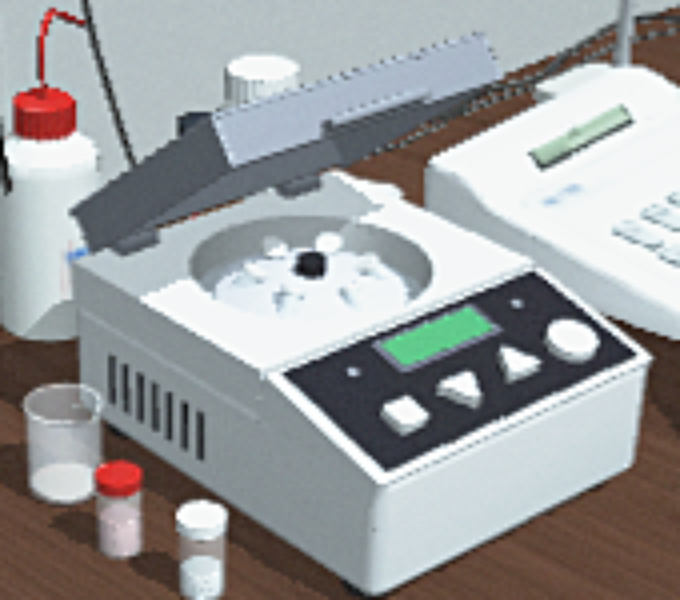

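View pics/b.png

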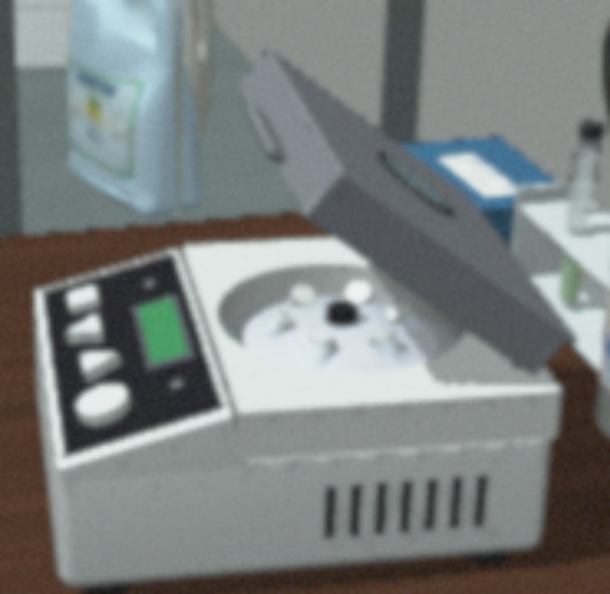

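The crops show the keys clearly. The outer front corners of the lid are at scene (293,139) and (361,119), and at side (285,156) and (309,189). I'll triangulate these.

```bash
python3 - <<'E'
from h import *
k=[((341.2,212.9),(229.5,229.4)),((355.2,206.4),(230.8,238.6)),((369.1,200.2),(233.5,248.5)),((382.8,194.2),(235.4,261.0))]
P=[]
for a,b in k:
    p,e=tri(a,b);P.append(p);print(p.round(4),round(e,4))
P=np.array(P);Y=np.array([60,20,-20,-62])/1000
A=np.polyfit(Y,P,1);yv=A[0];print("y axis",yv, "yaw",np.arctan2(-yv[0],yv[1]))
yaw=np.arctan2(-yv[0],yv[1])
L,e1=tri((293.2,138.75),(285.3,155.8));R,e2=tri((361.2,118.75),(309.5,189.4))
print("lid corners",L,e1,R,e2,np.linalg.norm(L-R))
M=(L+R)/2; x=np.array([np.cos(yaw),np.sin(yaw),0])
# key row mid at y=0 -> face z
m=A[1];print("key row mid",m)
# keys row local x unknown; lid center relative:
print("lid front mid in key frame", (M-m)@x, (M-m)@np.array([-x[1],x[0],0]), M[2])
E
```

```text
[0.4839 0.1285 0.0953] 0.0011
[0.4799 0.0896 0.0959] 0.0003
[0.477  0.0491 0.0965] 0.0019
[0.473  0.0069 0.0958] 0.0009
y axis [ 0.08833599  0.9987578  -0.00526663] yaw -0.08821630917802584
lid corners [0.59537747 0.15215414 0.22452318] 0.0009954007110638415 [ 0.57915571 -0.03596439  0.22661263] 0.00699056231277165 0.18882820746313111
key row mid [0.47849021 0.06900639 0.09586896]
lid front mid in key frame 0.10931471999161775 -0.0012856741471083811 0.2255679057013661
```

```bash
python3 -m pendant '1 0 0 -0.025 6.2;1 0 0 -0.025 6.2;1 0 0 -0.02 6.2;1 0.022 -0.0275 0 0;1 0.022 -0.0275 0 0;1 0.022 -0.0275 0 0;1 0.022 -0.0275 0 0;1 0.022 -0.0275 0 0;1 0.022 -0.0275 0 0;1 0.022 -0.0275 0 0;1 0.022 -0.0275 0 0;1 0.022 -0.0275 0 0;1 0.022 -0.0275 0 0;1 0.022 -0.0275 0 0;1 0.022 -0.0275 0 0;1 0 0 0 0;1 0 0 0 0'
```

```text
clock: 2.22
ee_pos: [0.4497, -0.351, 0.3261]
tool_rot: [0.0, 0.999, -0.044, -0.0]
ft_force: [-0.5, -1.2, -0.6]
grip_width: -0.0
grasp_force: 0.0
```

```bash
python3 -m pendant '1 0.0087 -0.03 0 0;1 0.0087 -0.03 0 0;1 0.0087 -0.03 0 0;1 0.0087 -0.03 0 0;1 0.0087 -0.03 0 0;1 0.0087 -0.03 0 0;1 0.0087 -0.03 0 0;1 0.0087 -0.03 0 0;1 0.0087 -0.03 0 0;1 0.0087 -0.03 0 0;1 0.0087 -0.03 0 0;1 0.0087 -0.03 0 0;1 0.0087 -0.03 0 0;1 0.0087 -0.03 0 0;1 0 0 0 0;1 0 0 0 0'; python3 - <<'E'
from h import *
im=bot.camera("side")[0];w=bot.camera("wrist")[0]
cv2.imwrite("pics/c.png",np.hstack([cv2.resize(im[60:340,150:420],(386,400)),cv2.resize(w,(400,400))]))
E
```

```text
clock: 4.22
ee_pos: [0.6083, 0.0552, 0.3261]
tool_rot: [0.001, 0.999, -0.045, -0.0]
ft_force: [0.1, -1.2, -0.4]
grip_width: 0.003
grasp_force: 0.0
```

View pics/c.png

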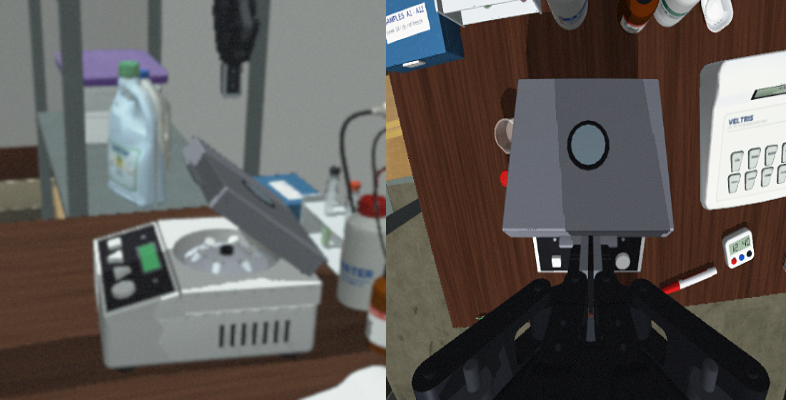

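The side view shows the fingertip at crop (230,90), above the raised lid. In the wrist view the shut fingers are centred on the lid's width. I'll descend.

```bash
python3 -m pendant '1 0 0 0.02 0;1 0 0 0.02 0;1 0 0 0.02 0;1 0 0 0.01 0;1 0 0 0.005 0;1 0 0 0.005 0;1 0 0 0.004 0;1 0 0 0 0'; python3 -m pendant '1 -0.0025 0 0.0025 0;1 -0.0025 0 0.0025 0;1 -0.0025 0 0.0025 0;1 -0.0025 0 0.0025 0'
```

```text
clock: 5.32
ee_pos: [0.6084, 0.0571, 0.2422]
tool_rot: [0.0, 0.999, -0.044, -0.0]
ft_force: [-0.4, -0.2, 0.1]
grip_width: -0.001
grasp_force: 0.0
clock: 5.82
ee_pos: [0.5983, 0.058, 0.2322]
tool_rot: [-0.0, 0.999, -0.044, 0.0]
ft_force: [0.2, 0.4, 2.7]
grip_width: -0.001
grasp_force: 0.8
```

```bash
python3 -m pendant '1 -0.0032 0 0.0038 0;1 -0.0032 0 0.0038 0;1 -0.0032 0 0.0038 0;1 -0.0028 0 0.0041 0;1 -0.0028 0 0.0041 0;1 -0.0028 0 0.0041 0;1 -0.0024 0 0.0044 0;1 -0.0024 0 0.0044 0;1 -0.0024 0 0.0044 0'; python3 -m pendant '1 -0.0019 0 0.0046 0;1 -0.0019 0 0.0046 0;1 -0.0019 0 0.0046 0;1 -0.0015 0 0.0047 0;1 -0.0015 0 0.0047 0;1 -0.0015 0 0.0047 0;1 0 0 0 0'
```

```text
clock: 6.95
ee_pos: [0.5732, 0.0602, 0.1951]
tool_rot: [-0.0, 0.999, -0.044, -0.0]
ft_force: [-0.1, 0.7, 2.0]
grip_width: 0.001
grasp_force: 0.6
clock: 7.82
ee_pos: [0.5631, 0.061, 0.1671]
tool_rot: [0.0, 0.999, -0.044, -0.0]
ft_force: [0.4, -0.1, -0.2]
grip_width: 0.0
grasp_force: 0.0
```

```bash
python3 -m pendant '1 0 0 0.002 0;1 0 0 0.002 0;1 0 0 0 0';  python3 -m pendant '1 0 0 0.0015 0;1 0 0 0 0';python3 -m pendant '1 0 0 0.0015 0;1 0 0 0 0';
```

```text
clock: 8.2
ee_pos: [0.5632, 0.0611, 0.1634]
tool_rot: [0.0, 0.999, -0.044, -0.0]
ft_force: [-1.2, -0.9, 1.1]
grip_width: -0.0
grasp_force: 0.3
clock: 8.45
ee_pos: [0.5633, 0.0611, 0.162]
tool_rot: [-0.0, 0.999, -0.044, 0.0]
ft_force: [-1.1, -0.4, 0.4]
grip_width: -0.002
grasp_force: 0.4
clock: 8.7
ee_pos: [0.5632, 0.0611, 0.1605]
tool_rot: [-0.0, 0.999, -0.044, -0.0]
ft_force: [-2.4, 0.2, 4.0]
grip_width: 0.002
grasp_force: 1.6
```

```bash
python3 -m pendant '1 0 0 0.0015 0;1 0 0 0 0';  python3 -m pendant '1 0 0 0.0015 0;1 0 0 0 0';python3 -m pendant '1 0 0 -0.004 0;1 0 0 -0.02 0;1 0 0 -0.04 0;1 0 0 0 0'
python3 - <<'E'
from h import *
c=bot.calibration("wrist");w,d=bot.camera("wrist");s,_=bot.camera("side")
np.savez("w1.npz",w=w,d=d,s=s,**c)
cv2.imwrite("pics/d.png",np.hstack([cv2.resize(s[190:330,200:390],(400,400)),cv2.resize(w,(400,400))]))
E
```

```text
clock: 8.95
ee_pos: [0.5629, 0.0611, 0.1591]
tool_rot: [0.0, 0.999, -0.044, -0.0]
ft_force: [-3.6, 0.2, 6.3]
grip_width: -0.002
grasp_force: 3.4
clock: 9.2
ee_pos: [0.5627, 0.0612, 0.1579]
tool_rot: [-0.0, 0.999, -0.044, -0.0]
ft_force: [-5.0, -0.1, 9.2]
grip_width: 0.001
grasp_force: 5.1
clock: 9.7
ee_pos: [0.565, 0.0613, 0.2241]
tool_rot: [-0.001, 0.999, -0.044, 0.003]
ft_force: [0.1, -0.1, -0.6]
grip_width: -0.001
grasp_force: 0.0
```

View pics/d.png

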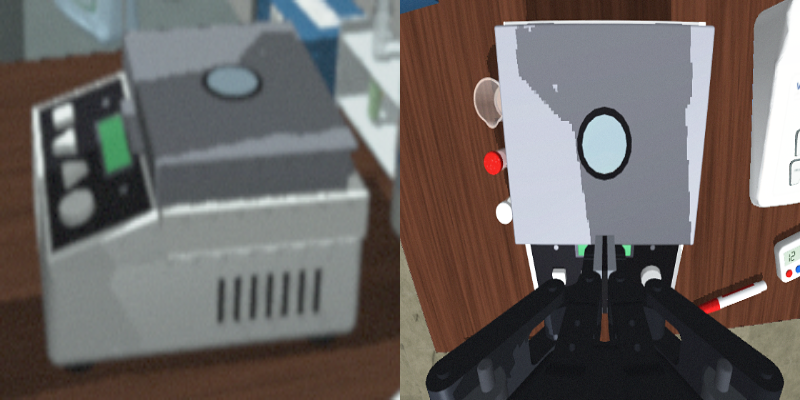

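The lid now looks shut: in the side crop it lies flat on the body. In the wrist view the start key is near image pixel (350,287). I'll check both numerically.

```bash
python3 - <<'E'
from h import *
z=np.load("w1.npz");c={k:z[k] for k in("intrinsics","k1","extrinsics")};c["k1"]=float(c["k1"])
d=z["d"]
def pt(u,v):
    o,r=ray("wrist",(u,v),c);return (o+r*np.median(d[v-2:v+3,u-2:u+3])).round(4)
for u,v in[(170,50),(190,240),(390,50),(390,240),(290,50),(215,245),(385,245)]: print(u,v,pt(u,v))
for b in blobs(z["w"],320,262,380,310,150): print(b[0].round(1),b[1],[ (o+r*((.0955-o[2])/r[2])).round(4) for o,r in [ray("wrist",b[0],c)]])
for b in blobs(z["w"],205,262,240,310,150): print(b[0].round(1),b[1],[ (o+r*((.0955-o[2])/r[2])).round(4) for o,r in [ray("wrist",b[0],c)]])
sc=bot.camera("scene")[0];sd=bot.camera("side")[0]
A=[b for b in blobs(sc,325,185,395,222,150)];B=[b for b in blobs(sd,218,224,250,275,130)]
for b in A:print("sc",b[0].round(1),b[1])
for b in B:print("sd",b[0].round(1),b[1])
E
```

```text
170 50 [0.6857 0.1248 0.1356]
190 240 [0.5571 0.1353 0.1349]
390 50 [ 0.6736 -0.0119  0.1355]
390 240 [ 0.5443 -0.0132  0.1351]
290 50 [0.6785 0.0503 0.136 ]
215 245 [0.5516 0.1172 0.1351]
385 245 [ 0.5404 -0.0096  0.135 ]
[350.9 287.7] 313 [array([0.4796, 0.0093, 0.0955])]
[222.7 288.3] 207 [array([0.4893, 0.129 , 0.0955])]
sc [390.2 187.2] 45
sc [336.1 188.9] 30
sc [382.5 194.1] 78
sc [328.5 194.5] 11
sc [368.8 199.7] 33
sc [369.2 215. ] 154
sc [354.9 206.4] 54
sc [388.5 207.5] 12
sc [341.1 212.9] 62
sc [326.2 220. ] 11
sd [218.7 248.1] 79
sd [229.5 229.6] 59
sd [230.8 238.8] 55
sd [234.1 249.3] 37
sd [235.9 261.3] 96
sd [221.6 269.2] 13
sd [246.  273.3] 18
```

Lid confirmed flat (z ≈ 0.135 all over). I'll back off and move sideways for a clear close view of the keys.

```bash
python3 -m pendant '1 -0.02 -0.015 0 0;1 -0.02 -0.015 0 0;1 -0.02 -0.015 0 0;1 -0.02 0 0 0;1 0 0 0 0;1 0 0 0 0'
python3 - <<'E'
from h import *
c=bot.calibration("wrist");w,d=bot.camera("wrist")
np.savez("w2.npz",w=w,d=d,**c);cv2.imwrite("pics/e.png",w)
print(c["extrinsics"].round(3))
for b in blobs(w,200,100,450,330,140,60,1500):
    u,v=b[0].round().astype(int);o,r=ray("wrist",b[0],c)
    print(b[0].round(1),b[1],(o+r*np.median(d[v-2:v+3,u-2:u+3])).round(4),(o+r*((.0957-o[2])/r[2])).round(4))
E
```

```text
clock: 10.65
ee_pos: [0.4881, 0.1127, 0.2212]
tool_rot: [0.0, 0.999, -0.044, -0.0]
ft_force: [-0.4, 1.0, 0.3]
grip_width: -0.005
grasp_force: 0.0
[[-0.087 -0.949 -0.303  0.567]
 [-0.996  0.083  0.027  0.107]
 [-0.     0.304 -0.953  0.338]
 [ 0.     0.     0.     1.   ]]
[409.  209.8] 750 [0.476  0.0104 0.0966] [0.4757 0.01   0.0957]
[359.9 210.7] 334 [0.4789 0.0521 0.0964] [0.4786 0.052  0.0957]
[267.  209.6] 405 [0.4866 0.1301 0.0964] [0.4864 0.1302 0.0957]
[314.1 209.7] 371 [0.4833 0.0907 0.0969] [0.4829 0.0906 0.0957]
[434.3 316.4] 659 [-0.3493 -0.4622 -0.7509] [ 0.3632 -0.0196  0.0957]
```

View pics/e.png

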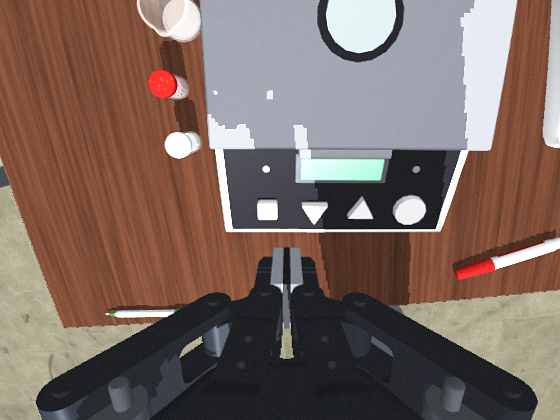

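The wrist view shows all four keys: release (267,210), down (314,210), up (360,211), start (409,210). Next I move above the up-arrow key.

```bash
python3 -m pendant '1 -0.0036 0.021 0 0;1 -0.003 0.021 0 0;1 -0.002 0.0207 0 0;1 0 0 0 0;1 0 0 0.025 0;1 0 0 0.025 0;1 0 0 0.02 0;1 0 0 0.012 0;1 0 0 0.004 0;1 0 0 0 0;1 0 0 0 0'
```

```text
clock: 12.08
ee_pos: [0.4738, 0.0513, 0.1361]
tool_rot: [-0.0, 0.999, -0.044, 0.001]
ft_force: [0.1, -0.1, -0.0]
grip_width: 0.004
grasp_force: 0.0
```

```bash
python3 -m pendant '1 0 0 0.005 0;1 0 0 0.005 0;1 0 0 0.002 0;1 0 0 0 0'; python3 -m pendant '1 0 0 0.002 0;1 0 0 0 0';python3 -m pendant '1 0 0 0.0015 0;1 0 0 0 0'
```

```text
clock: 12.58
ee_pos: [0.4733, 0.0512, 0.1233]
tool_rot: [0.0, 0.999, -0.044, -0.0]
ft_force: [-1.0, -0.5, 1.1]
grip_width: 0.004
grasp_force: 0.6
clock: 12.82
ee_pos: [0.4737, 0.0512, 0.1216]
tool_rot: [-0.0, 0.999, -0.044, 0.0]
ft_force: [1.2, -0.1, 3.2]
grip_width: 0.0
grasp_force: 1.6
clock: 13.08
ee_pos: [0.4739, 0.0511, 0.1202]
tool_rot: [-0.0, 0.999, -0.044, 0.001]
ft_force: [1.2, -1.4, 5.5]
grip_width: -0.001
grasp_force: 2.3
```

```bash
python3 -m pendant '1 0 0 0.0012 0;1 0 0 0 0'; python3 -m pendant '1 0 0 -0.005 0;1 0 0 -0.015 0;1 0 0 -0.005 0;1 0 0.014 0 0;1 0 0.014 0 0;1 0 0.014 0 0;1 0 0 0 0;1 0 0 0.01 0;1 0 0 0.007 0;1 0 0 0.001 0;1 0 0 0 0'
```

```text
clock: 13.32
ee_pos: [0.4742, 0.0512, 0.1192]
tool_rot: [-0.0, 0.999, -0.044, 0.001]
ft_force: [-0.2, -2.1, 6.7]
grip_width: -0.003
grasp_force: 2.9
clock: 14.7
ee_pos: [0.4697, 0.0097, 0.1256]
tool_rot: [-0.0, 0.999, -0.044, -0.0]
ft_force: [0.2, 0.3, 0.2]
grip_width: -0.001
grasp_force: 0.0
```

```bash
python3 -m pendant '1 0 0 0.004 0;1 0 0 0.002 0;1 0 0 0 0'; python3 -m pendant '1 0 0 0.0015 0;1 0 0 0 0';python3 -m pendant '1 0 0 0.0012 0;1 0 0 0 0'
```

```text
clock: 15.08
ee_pos: [0.4707, 0.0095, 0.1202]
tool_rot: [-0.0, 0.999, -0.044, 0.001]
ft_force: [2.3, -0.8, 4.9]
grip_width: 0.0
grasp_force: 2.4
clock: 15.32
ee_pos: [0.471, 0.0095, 0.1189]
tool_rot: [-0.0, 0.999, -0.044, 0.001]
ft_force: [3.2, -0.4, 6.3]
grip_width: 0.001
grasp_force: 3.1
clock: 15.58
ee_pos: [0.4712, 0.0095, 0.1182]
tool_rot: [-0.0, 0.999, -0.044, 0.002]
ft_force: [1.2, -0.7, 14.0]
grip_width: 0.0
grasp_force: 6.9
```

```bash
python3 -m pendant '1 0 0 -0.006 0;1 0 0 -0.02 0;1 0 0 -0.04 0;1 -0.02 0 -0.04 0;1 -0.02 0 -0.02 0;1 0 0 0 0;1 0 0 0 0'
python3 - <<'E'
from h import *
w,d=bot.camera("wrist");s=bot.camera("scene")[0]
cv2.imwrite("pics/f.png",np.hstack([cv2.resize(s[110:270,240:410],(400,400)),cv2.resize(w,(400,400))]))
E
```

```text
clock: 16.45
ee_pos: [0.43, 0.0128, 0.2426]
tool_rot: [0.0, 0.999, -0.044, -0.0]
ft_force: [1.4, -0.1, -0.4]
grip_width: -0.001
grasp_force: 0.0
```

View pics/f.png

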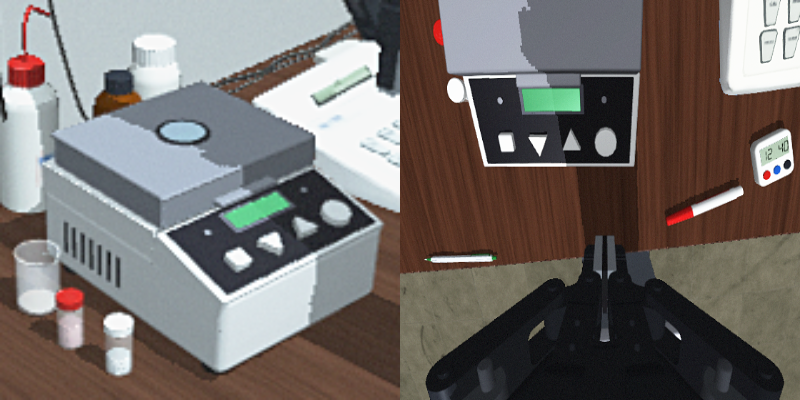

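The final views show the lid shut at crop (185,140). The keys are back up at (238,258) to (336,212), the vials and beaker are where they were, and the gripper is clear.

```bash
python3 -c "
from plant import bot
print(bot.finish_job())"
```

```text
the job is handed in; nothing more can be done
None
```

I pushed the lid fully shut, then tapped the up-arrow key (6.7 N) and after it the start key (14 N, at its stop); no other key, vial or beaker was touched, and the job was handed in at about 16.5 s.

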